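# Hold the model house's roof open

## Robot

A 7-joint arm with a two-finger parallel gripper is mounted at the origin on the work surface. World frame = base frame: x ahead of the robot, y to its left, z up, the work surface at z = 0. Lengths are in m, angles in rad, forces in N, time in s.
With the tool pointing down it reaches from about 0.4 to 0.85 m from the base axis. Payload 10.4 kg.
Tool frame: the origin (TCP) lies midway between the tips of the shut fingers; the grasp point (between the pads) lies 19 mm behind it (r.tcp_to_grasp is the z of the grasp point in the tool frame, in m); z points along the fingers, x is the direction in which the jaws open and shut, and the axes are right-handed (so a half turn about z gives the same grasp; the last joint's range is limited). The gripper opens to 87 mm and grips with 3 to 60 N. Pads are 19 mm wide; open, the fingers measure 117 mm over their backs; the gripper's body (75 mm by 190 mm) begins 51 mm behind the grasp point.
Start: joints at [-0.023, 0.332, -0.065, 1.46, 0.022, 1.35, -0.088], TCP at [0.625, 0, 0.223] pointing down, gripper open.
Joint ranges: [-2.6, 2.6], [-0.5, 2.12], [-1.47, 1.34], [0.16, 2.42], [-1.27, 4.41], [0.06, 2.06], [-2.6, 2.6]. Speed limits (rad/s): [2.22, 2.22, 2.79, 2.79, 3.14, 3.14, 3.14].

## Interface

Orientations are given as a unit quaternion [x, y, z, w].
In Python, from bench import r, camera, close_job gives the robot as it stands. The module is installed in compiled form; this text tells all that it offers.
- The arm moves only by the shell command python3 -m crank 'ROWS' [FORCE]. ROWS is JSON, a list of rows, each an object of numbers: "x", "y", "z": the shift along the tool's x, y, z scaled (see below); "ax", "ay", "az": the turn, a rotation vector about the tool's x, y, z scaled (see below); "claw": the closure, from -1 (fully open) to 1 (shut), so that 0 is half open. A call has exactly 5 rows; each row is the pose to reach, as a shift and turn from the pose commanded when the call began, along the tool's axes at that moment; what a row does not reach only later rows make up. The controller multiplies each number of a shift by 1 m and each number of a turn by 2 rad. A row lasts 1/12 s, in which the tool goes at most 41.7 mm and 7.16 degrees, less where a joint would pass 70% of its speed; a pose out of reach is approached as far as the arm can. A call with a number of a shift or a turn outside -1 to 1 is refused whole. A call with a gripper value outside its range is refused whole. The fingers move at their own pace and stop on an object; FORCE is the grip in N (left out, the last holds). Time passes only in rows, so rows that repeat a pose let the fingers close, or fill a call up. It gives the time, the measured TCP pose, the force and the opening at its end, in the units of the state.
- r.read_state(): the state, without advancing time (a new reading comes with each control period).
- camera(name): name is "scene" or "side" or "wrist"; returns a dict with "color" (384x512x3 uint8, blue, green, red), "fx", "fy", "cx", "cy" (pixels), "eye" and "orientation" of the camera in the world. Camera axes: x right, y down, z forward; pixel columns grow to the right and rows downward; lengths in m; the calibration is good to about 2 mm. A picture is of the moment at which its call begins. There is no depth.
- close_job(): hands the job in, once; it reports no verdict.
The state is a dict: "time": time; "joint_positions": joint angles; "joint_vel": joint speeds; "joint_torque": joint torques, N m; "ee_pos": TCP position; "eef_rot": TCP orientation; "ft_force": force on the tool from outside, world axes, zero at the start; "torque": the same for the moment, N m; "width": finger opening in m.
Only numpy, scipy, OpenCV 4.12 (cv2) and the standard library are available. Lean on these libraries where they do the work, as an engineer would, in place of code of your own. Each camera call takes 0.05 s, during which the arm holds its last target. There are 200 camera calls.

## Task

Gently take the foam tower off the flat roof of the model house and stand it upright, wholly on the round board, without squashing or dropping it. Then lift the hinged roof by its bar to 40 degrees open and hold it there so that a colleague can work inside: the program finishes while the gripper is still holding the roof up. Leave the other things on the bench alone.

Things in the scene. Friction and masses are not known exactly. Their poses are not given: they have to be found in the camera images.
- tower_mid (a point): Centre (half-way up, on the axis) of the model tower: a loose upright round cylinder of cream rigid foam with a notched top, 52 mm in diameter, 70 mm tall, 35 to 70 g, standing on the flat roof of the model house. Its z axis is the tower's axis (up when upright). Foam dents: keep the squeeze below about 45 N on each finger (the run fails above 100 N for the two fingers together), and it must not be let fall.
- round_top (a point): Centre of the upper face of the round plywood board: a disc 100 mm in diameter and 12 mm thick, fixed flat on the bench, its upper face 12 mm above the bench. It lies to the left or the right of the house. The tower is to stand here.
- square_board: The other plywood board, square, 100 x 100 x 12 mm, fixed flat on the bench on the other side of the house; a small foam stair piece lies on it. Origin: centre of its underside. Not to be used.
- house: The model house of plain light wood, fixed: a plywood baseboard 260 (x) x 240 (y) x 18 mm, on it a hollow house 180 (x) x 170 (y) mm in plan whose wall tops are 110 mm above the bench, closed by the flat hinged roof. Origin: centre of the baseboard's underside. Its x axis points away from the hinge side, towards the side with the roof bar (roughly away from the robot, within 0.3 rad).
- roof (a joint): Opening angle of the roof in rad: 0 is shut (lying flat), 0.70 is 40 degrees; it goes to 1.4. The roof is a flat wooden board 195 mm (from the hinge outwards) x 185 mm x 8 mm, 0.2 to 0.42 kg; the hinge is free, so it falls shut when let go.
- roof_hinge (a point): A point on the hinge axis of the roof, at the middle of the hinge edge (the edge that faces the robot), level with the underside of the shut roof, 110 mm above the bench. It turns with the roof: y runs along the hinge axis; x points from the hinge across the roof to the bar; z is the roof's upward normal. Opening lifts the far edge up and back towards the robot (a turn about -y).
- roof_bar (a point): Middle of the wooden bar by which the roof is lifted: a round rod 10 mm in diameter, 120 mm long, parallel to the hinge (along y), on two 8 mm posts 100 mm apart. Its centre lies 155 mm from the hinge along x and 43 mm above the roof's underside (35 mm above its upper face) along z; about 153 mm above the bench when shut. Axes as at roof_hinge. The tower's side is at least 50 mm from the bar's centre line.
- foam_step: Bystander, loose: small cream foam stair piece 50 x 60 x 24 mm lying on the square board. Origin: centre of its underside.
- glue: Bystander, loose: white glue bottle, 48 mm in diameter, 140 mm tall, upright. Origin: centre of its underside.
- jar: Bystander, loose: glass jar with metal lid, 60 mm in diameter, 75 mm tall. Origin: centre of its underside.
- offcut: Bystander, loose: wood offcut 70 x 45 x 30 mm. Origin: centre of its underside.
- foam_ring: Bystander, loose: foam ring 90 mm in diameter and 90 mm tall, standing on the bench. Origin: centre of its underside.
- bark: Bystander, loose: lump of bark about 100 mm across and 50 mm tall. Origin: centre of its underside.
Mind the look-alikes: they are no part of the job. What is shaped like the part that bears round_top but pink or red is not meant.

How it is judged:
On the way, in this order (a step that is already met when the one before it is completed fails the run):
1. the tower stands upright on the round board, let go (horizontal distance between tower_mid and round_top below 0.024 m and z of tower_mid in the frame of round_top between 0.03 and 0.04 m and angle between tower_mid's own z axis and vertical below 0.1 rad and contact force between the fingers and tower below 0.1 N and linear speed of tower below 0.02 m/s), for 0.3 s.
2. the roof is held 40 degrees open by the gripper (value of joint roof between 0.593 and 0.803 rad and velocity of joint roof between -0.08 and 0.08 rad/s and contact force between the fingers and roof above 0.5 N), for 0.5 s.
At the end, for the whole second after the job is handed in: The roof is held still by the gripper's fingers at 40 degrees open (within 6 degrees), not propped by anything else, and the tower stands upright and let go with its whole foot on the round board (its axis within 24 mm of the board's centre) (all of step 1 and all of step 2 and contact force between roof and tower below 0.05 N); the arm keeps its last pose, push and grip.
It fails at once if the tower squeezed or pressed by the fingers with more than 100 N (both fingers together) (contact force between the fingers and tower above 100 N).
It fails at once if the tower dropped or thrown (moving faster than 0.6 m/s with no finger on it: a fall of about 2 cm) (contact force between the fingers and tower below 0.05 N and linear speed of tower above 0.6 m/s).
It fails at once if the roof thrown wide open, past 65 degrees (value of joint roof above 1.135 rad).
It fails at once if a bystander moved by more than 25 mm (distance of any of foam_step, glue, jar, offcut, foam_ring, bark from where it was at the start of the episode above 0.025 m).
It also fails if it takes over 58 s, if anything falls off the work surface, if the arm or the gripper's body presses on something with over 40 N, if the wrist force passes 120 N, or if a joint passes its speed limit or range.

## Working session

There is one attempt and no reset: what is moved stays moved. The work goes in short steps, Python scripts to look and compute and a shell command to move; the robot and the scene stay as the last step left them, time stands still between calls to the robot, and variables do not carry over. Pictures are saved under pics/ and viewed, about 8 in all and at most 12, crops included, and the job is handed in when it is done.

```bash
mkdir -p pics
cat > h.py <<'E'
import numpy as np, cv2
from scipy.spatial.transform import Rotation as R
from bench import r, camera
def snap(name,fn):
    c=camera(name); cv2.imwrite(fn,c["color"]); 
    import pickle; pickle.dump(c,open(fn+".pkl","wb")); return c
def load(fn):
    import pickle; return pickle.load(open(fn+".pkl","rb"))
def ray(c,u,v):
    d=np.array([(u-c["cx"])/c["fx"],(v-c["cy"])/c["fy"],1.]); return np.array(c["eye"]),R.from_quat(c["orientation"]).apply(d)
def onz(c,u,v,z):
    e,d=ray(c,u,v); return e+d*(z-e[2])/d[2]
def proj(c,p):
    q=R.from_quat(c["orientation"]).inv().apply(np.array(p)-c["eye"]); return np.array([c["fx"]*q[0]/q[2]+c["cx"],c["fy"]*q[1]/q[2]+c["cy"]])
def tri(obs):
    A=np.zeros((3,3));b=np.zeros(3)
    for c,u,v in obs:
        e,d=ray(c,u,v);d/=np.linalg.norm(d);P=np.eye(3)-np.outer(d,d);A+=P;b+=P@e
    return np.linalg.solve(A,b)
E
python3 - <<'E'
from h import *
for n in ("scene","side"):
    c=snap(n,f"pics/{n}0.png"); print(n,c["eye"],c["orientation"],c["fx"],c["cx"],c["cy"])
a=cv2.imread("pics/scene0.png");b=cv2.imread("pics/side0.png")
cv2.imwrite("pics/sc.png",cv2.resize(a,(800,600),interpolation=cv2.INTER_CUBIC))
cv2.imwrite("pics/si.png",cv2.resize(b,(800,600),interpolation=cv2.INTER_CUBIC))
print(r.read_state())
E
```

```text
scene [ 1.52576392 -0.84663719  1.1723799 ] [ 0.81386143  0.38341755 -0.18760053 -0.39424181] 468.75880417784106 253.07452517866807 191.27861997590603
side [0.35868199 0.78250434 1.04856368] [-0.07324171  0.93702385 -0.3400115   0.03184554] 367.0526632893263 256.74599881716443 195.6948097318812
{'time': 0.1, 'joint_positions': array([-0.0226048 ,  0.33279428, -0.06470267,  1.46087873,  0.02159347,
        1.3499573 , -0.08848612]), 'joint_vel': array([-0.00102215, -0.00073083,  0.00036972, -0.00246554, -0.00057543,
       -0.00069085, -0.00039858]), 'joint_torque': array([ 3.16136166e-04, -6.24538064e+01,  2.38312193e-02, -3.90717781e+01,
       -6.15657773e-02,  3.65302863e-02,  4.60620026e-05]), 'ee_pos': array([6.24622761e-01, 8.21543879e-07, 2.21832302e-01]), 'eef_rot': array([ 9.99999775e-01,  1.97172564e-05, -6.70609491e-04,  2.85758805e-05]), 'ft_force': array([-0.99427366,  0.15644425,  0.09849651]), 'torque': array([-0.02183657, -0.01862345,  0.03057113]), 'width': 0.08687417109203513}
```

View pics/sc.png

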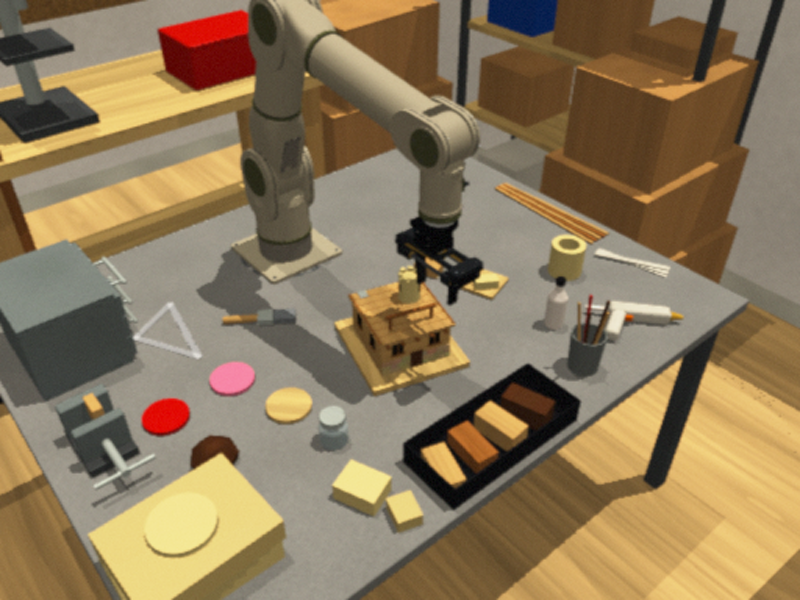

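View pics/si.png

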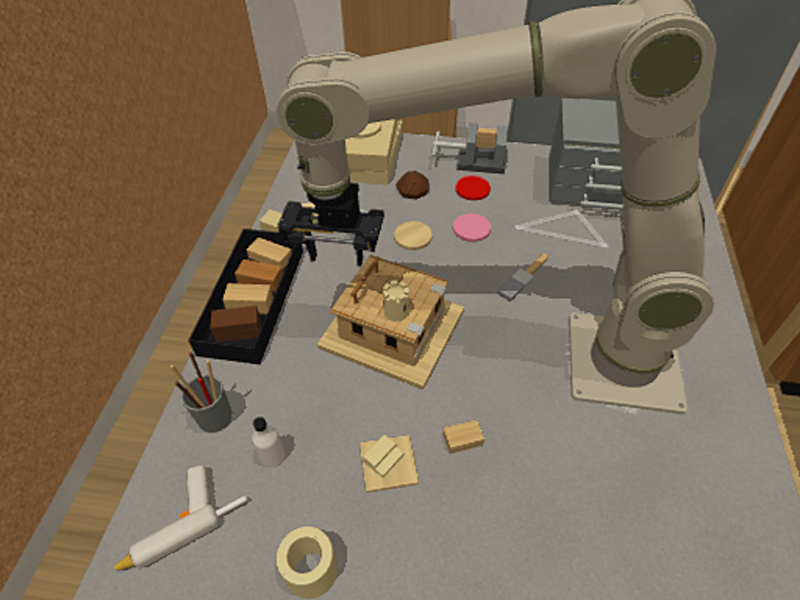

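Disc candidates in the scene picture:
- (289,405): plywood, lying on the bench.
- (232,378): pink.
- (166,415): red.
- (182,523): cream, on top of the foam block.

The one at (289,405) fits, because it is plywood-coloured, flat on the bench and beside the house. I'll confirm it in enlarged crops.

Run:
```python
import cv2
a=cv2.imread("pics/scene0.png")[165:285,150:310];b=cv2.imread("pics/side0.png")[130:250,195:355]
cv2.imwrite("pics/c1.png",cv2.resize(a,(800,600),interpolation=cv2.INTER_CUBIC))
cv2.imwrite("pics/c2.png",cv2.resize(b,(800,600),interpolation=cv2.INTER_CUBIC))
```

```text
(no output)
```

View pics/c1.png

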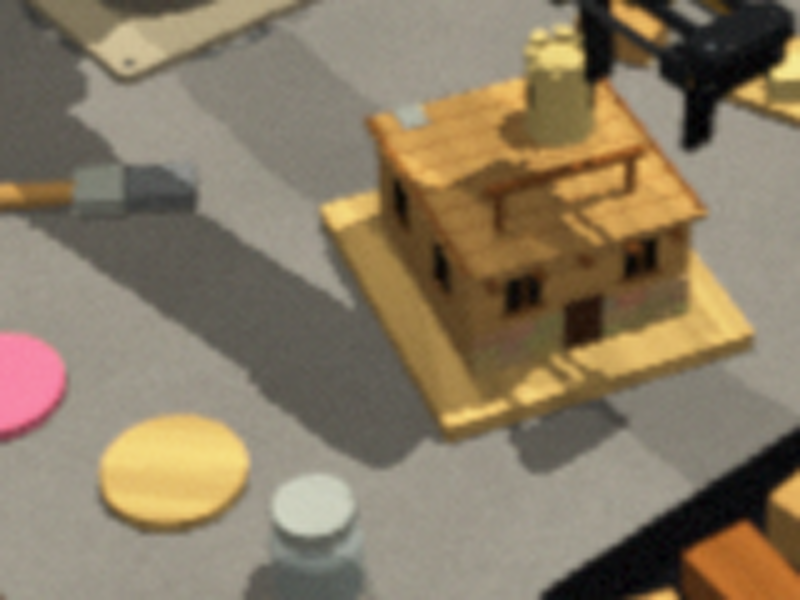

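View pics/c2.png

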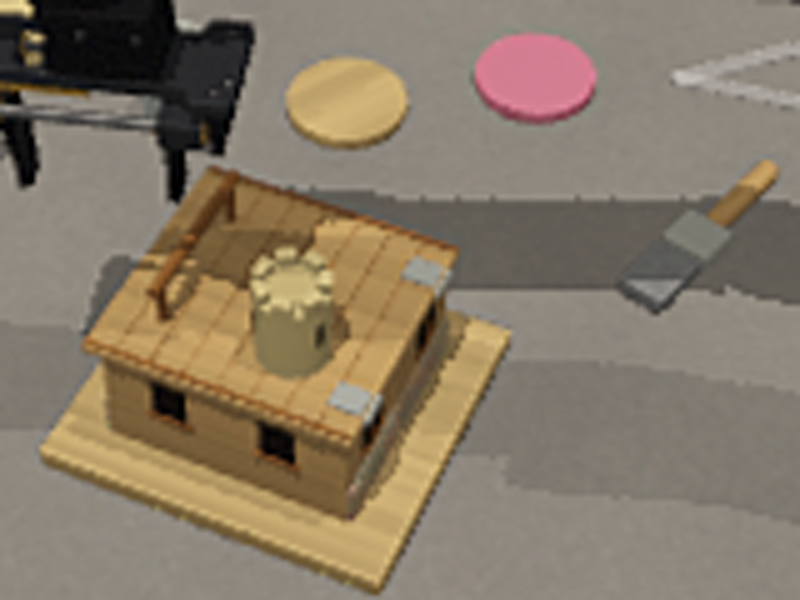

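The crops show the plywood disc at scene crop (175,468) and side crop (348,99). The tower top is at (562,47) and (292,283), and the bar runs (490,190)–(640,155) in the scene crop and (157,293)–(232,180) in the side crop.

Run:
```python
from h import *
S=load("pics/scene0.png");D=load("pics/side0.png")
s=lambda u,v:(S,150+u/5-.4,165+v/5-.4); d=lambda u,v:(D,195+u/5-.4,130+v/5-.4)
def both(n,a,b,z): print(n,onz(*a,z).round(4),onz(*b,z).round(4),tri([a,b]).round(4))
both("towertop",s(562,45),d(292,281),.188)
both("disc",s(175,467),d(348,98),.012)
both("barA",s(490,190),d(232,180),.153)
both("barB",s(640,155),d(157,293),.153)
for p in [(83,345),(212,168),(458,248),(350,438)]: print("roof",onz(*d(*p),.118).round(4))
for p in [(368,120),(706,212),(480,278)]: print("roofS",onz(*s(*p),.118).round(4))
for p in [(40,452),(378,590),(512,335)]: print("base",onz(*d(*p),.018).round(4))
for p in [(322,212),(445,435),(755,335)]: print("baseS",onz(*s(*p),.018).round(4))
print("jar",onz(*s(314,505),.075))
```

```text
towertop [0.5007 0.0346 0.188 ] [0.4996 0.0345 0.188 ] [0.4999 0.0347 0.1878]
disc [ 0.5202 -0.324   0.012 ] [ 0.516  -0.3238  0.012 ] [ 0.5173 -0.3239  0.0106]
barA [ 0.5609 -0.0805  0.153 ] [ 0.5611 -0.0806  0.153 ] [ 0.561  -0.0805  0.1531]
barB [0.5978 0.0237 0.153 ] [0.5901 0.0275 0.153 ] [0.5925 0.026  0.1495]
roof [0.6377 0.0497 0.118 ]
roof [ 0.5854 -0.124   0.118 ]
roof [ 0.4034 -0.0733  0.118 ]
roof [0.453  0.0984 0.118 ]
roofS [ 0.4081 -0.0724  0.118 ]
roofS [0.6426 0.0466 0.118 ]
roofS [ 0.5958 -0.1178  0.118 ]
base [0.6744 0.0695 0.018 ]
base [0.4271 0.1444 0.018 ]
base [ 0.3599 -0.0855  0.018 ]
baseS [ 0.3717 -0.0943  0.018 ]
baseS [ 0.6179 -0.1679  0.018 ]
baseS [0.6813 0.0648 0.018 ]
jar [ 0.6583521  -0.30282344  0.075     ]
```

The two cameras agree to a few mm. The tower is at (.500,.0345), the disc at (.518,-.324), the bar's middle near (.577,-.029), and the house yaw is about -0.29 rad. Next I go above the tower and check from near.

```bash
python3 -m crank '[{"x":-0.03,"y":-0.008,"claw":-1},{"x":-0.06,"y":-0.017,"claw":-1},{"x":-0.09,"y":-0.026,"claw":-1},{"x":-0.115,"y":-0.032,"claw":-1},{"x":-0.125,"y":-0.0345,"claw":-1}]' 12
python3 -m crank '[{"claw":-1},{"claw":-1},{"claw":-1},{"claw":-1},{"claw":-1}]'
python3 - <<'E'
from h import *
c=snap("wrist","pics/w1.png"); print(c["eye"],r.read_state()["ee_pos"]); print(proj(c,[.5,.0345,.188]),proj(c,[.577,-.029,.153]))
c=snap("side","pics/d1.png"); print(proj(c,[.5,.0345,.188]))
E
```

```text
[0.62583863 0.0653362  0.38319936] [ 6.24710413e-01 -1.43052171e-05  2.21976397e-01]
[ 91.02167409 167.96088755] [207.73161457 229.83489919]
[252.86293005 185.7863636 ]schema error: expected keys x, y, z, ax, ay, az, claw
schema error: expected keys x, y, z, ax, ay, az, claw
```

View pics/w1.png

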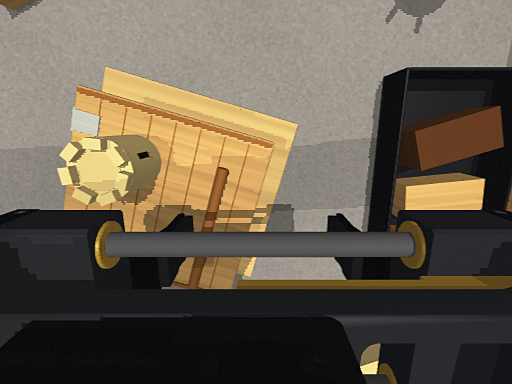

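The wrist picture shows the tower top centred near (96,170) against a predicted (91,168), and the bar's middle near (205,230) against (208,230). The estimates hold, but crank needs every key in each row.

```bash
python3 -m crank '[{"x":-0.03,"y":-0.008,"z":0,"ax":0,"ay":0,"az":0,"claw":-1},{"x":-0.06,"y":-0.017,"z":0,"ax":0,"ay":0,"az":0,"claw":-1},{"x":-0.09,"y":-0.026,"z":0,"ax":0,"ay":0,"az":0,"claw":-1},{"x":-0.115,"y":-0.032,"z":0,"ax":0,"ay":0,"az":0,"claw":-1},{"x":-0.124,"y":-0.0345,"z":0,"ax":0,"ay":0,"az":0,"claw":-1}]' 12
python3 -m crank '[{"x":0,"y":0,"z":0.005,"ax":0,"ay":0,"az":0,"claw":-1},{"x":0,"y":0,"z":0.01,"ax":0,"ay":0,"az":0,"claw":-1},{"x":0,"y":0,"z":0.015,"ax":0,"ay":0,"az":0,"claw":-1},{"x":0,"y":0,"z":0.015,"ax":0,"ay":0,"az":0,"claw":-1},{"x":0,"y":0,"z":0.015,"ax":0,"ay":0,"az":0,"claw":-1}]'
python3 - <<'E'
from h import *
c=snap("wrist","pics/w2.png"); print(c["eye"],r.read_state()["ee_pos"]); print(proj(c,[.5,.0345,.188]))
E
```

```text
time: 0.62
ee_pos: [0.4983, 0.0355, 0.2227]
eef_rot: [1.0, 0.001, -0.0, -0.0]
ft_force: [0.0, -0.1, 0.3]
width: 0.087
time: 1.03
ee_pos: [0.5014, 0.0342, 0.2067]
eef_rot: [1.0, -0.0, -0.001, 0.0]
ft_force: [-0.4, 0.1, 0.1]
width: 0.0868
[0.50259216 0.09949938 0.36806164] [0.50143707 0.03427025 0.20709028]
[256.78869692 218.4049995 ]
```

View pics/w2.png

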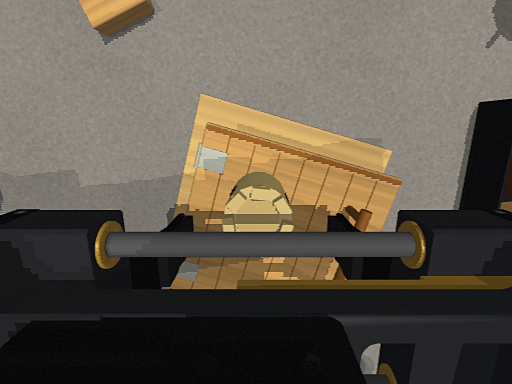

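The tower spans columns 223–292, centred between the fingers at about 180 and 335. I descend and grip at 12 N.

```bash
python3 -m crank '[{"x":0,"y":0,"z":0.015,"ax":0,"ay":0,"az":0,"claw":-1},{"x":0,"y":0,"z":0.032,"ax":0,"ay":0,"az":0,"claw":-1},{"x":0,"y":0,"z":0.05,"ax":0,"ay":0,"az":0,"claw":-1},{"x":0,"y":0,"z":0.064,"ax":0,"ay":0,"az":0,"claw":-1},{"x":0,"y":0,"z":0.071,"ax":0,"ay":0,"az":0,"claw":-1}]' 12
python3 -m crank '[{"x":0,"y":0,"z":0,"ax":0,"ay":0,"az":0,"claw":-1},{"x":0,"y":0,"z":0,"ax":0,"ay":0,"az":0,"claw":-1},{"x":0,"y":0,"z":0,"ax":0,"ay":0,"az":0,"claw":-0.1},{"x":0,"y":0,"z":0,"ax":0,"ay":0,"az":0,"claw":0},{"x":0,"y":0,"z":0,"ax":0,"ay":0,"az":0,"claw":1}]' 12
python3 -m crank '[{"x":0,"y":0,"z":0,"ax":0,"ay":0,"az":0,"claw":1},{"x":0,"y":0,"z":0,"ax":0,"ay":0,"az":0,"claw":1},{"x":0,"y":0,"z":0,"ax":0,"ay":0,"az":0,"claw":1},{"x":0,"y":0,"z":0,"ax":0,"ay":0,"az":0,"claw":1},{"x":0,"y":0,"z":0,"ax":0,"ay":0,"az":0,"claw":1}]' 12
```

```text
time: 1.5
ee_pos: [0.5005, 0.0343, 0.1348]
eef_rot: [1.0, -0.0, -0.001, 0.0]
ft_force: [-0.5, -0.3, -0.0]
width: 0.0869
time: 1.92
ee_pos: [0.5015, 0.0346, 0.1374]
eef_rot: [1.0, 0.0, 0.001, -0.0]
ft_force: [0.3, 0.1, -1.1]
width: 0.0744
time: 2.33
ee_pos: [0.501, 0.0345, 0.1367]
eef_rot: [1.0, -0.0, 0.0, -0.0]
ft_force: [-1.1, -0.1, 1.2]
width: 0.0517
```

Gripped at 51.7 mm. Now I lift and carry it across.

```bash
python3 -m crank '[{"x":0,"y":0,"z":-0.008,"ax":0,"ay":0,"az":0,"claw":1},{"x":0,"y":0,"z":-0.025,"ax":0,"ay":0,"az":0,"claw":1},{"x":0,"y":0,"z":-0.05,"ax":0,"ay":0,"az":0,"claw":1},{"x":0,"y":0,"z":-0.075,"ax":0,"ay":0,"az":0,"claw":1},{"x":0,"y":0,"z":-0.09,"ax":0,"ay":0,"az":0,"claw":1}]' 12
python3 -m crank '[{"x":0,"y":0.01,"z":0,"ax":0,"ay":0,"az":0,"claw":1},{"x":0.002,"y":0.03,"z":0,"ax":0,"ay":0,"az":0,"claw":1},{"x":0.004,"y":0.055,"z":0,"ax":0,"ay":0,"az":0,"claw":1},{"x":0.006,"y":0.08,"z":0,"ax":0,"ay":0,"az":0,"claw":1},{"x":0.008,"y":0.105,"z":0,"ax":0,"ay":0,"az":0,"claw":1}]' 12
python3 -m crank '[{"x":0.002,"y":0.025,"z":0,"ax":0,"ay":0,"az":0,"claw":1},{"x":0.004,"y":0.05,"z":0,"ax":0,"ay":0,"az":0,"claw":1},{"x":0.006,"y":0.075,"z":0,"ax":0,"ay":0,"az":0,"claw":1},{"x":0.008,"y":0.1,"z":0,"ax":0,"ay":0,"az":0,"claw":1},{"x":0.009,"y":0.125,"z":0,"ax":0,"ay":0,"az":0,"claw":1}]' 12
python3 -m crank '[{"x":0,"y":0.025,"z":0,"ax":0,"ay":0,"az":0,"claw":1},{"x":0,"y":0.05,"z":0,"ax":0,"ay":0,"az":0,"claw":1},{"x":0,"y":0.075,"z":0,"ax":0,"ay":0,"az":0,"claw":1},{"x":0,"y":0.1,"z":0,"ax":0,"ay":0,"az":0,"claw":1},{"x":0,"y":0.123,"z":0,"ax":0,"ay":0,"az":0,"claw":1}]' 12
python3 -m crank '[{"x":0,"y":0.005,"z":0,"ax":0,"ay":0,"az":0,"claw":1},{"x":0,"y":0.005,"z":0.02,"ax":0,"ay":0,"az":0,"claw":1},{"x":0,"y":0.005,"z":0.05,"ax":0,"ay":0,"az":0,"claw":1},{"x":0,"y":0.005,"z":0.08,"ax":0,"ay":0,"az":0,"claw":1},{"x":0,"y":0.005,"z":0.1,"ax":0,"ay":0,"az":0,"claw":1}]' 12
python3 -m crank '[{"x":0,"y":0,"z":0.02,"ax":0,"ay":0,"az":0,"claw":1},{"x":0,"y":0,"z":0.04,"ax":0,"ay":0,"az":0,"claw":1},{"x":0,"y":0,"z":0.05,"ax":0,"ay":0,"az":0,"claw":1},{"x":0,"y":0,"z":0.05,"ax":0,"ay":0,"az":0,"claw":1},{"x":0,"y":0,"z":0.05,"ax":0,"ay":0,"az":0,"claw":1}]' 12
python3 - <<'E'
from h import *
S=snap("scene","pics/s3.png")
D=snap("side","pics/d3.png")
a=cv2.resize(S["color"][210:290,130:236],None,fx=3.75,fy=3.75,interpolation=cv2.INTER_CUBIC)
b=cv2.resize(D["color"][90:170,210:316],None,fx=3.75,fy=3.75,interpolation=cv2.INTER_CUBIC)
cv2.imwrite("pics/c3.png",np.hstack([a,b])); print(a.shape,r.read_state()["ee_pos"])
E
```

```text
time: 2.75
ee_pos: [0.5017, 0.0347, 0.2297]
eef_rot: [1.0, 0.0, 0.001, -0.0]
ft_force: [0.5, 0.2, -0.7]
width: 0.052
time: 3.17
ee_pos: [0.5085, -0.0721, 0.2261]
eef_rot: [1.0, 0.0, -0.0, 0.0]
ft_force: [0.7, 0.0, -0.3]
width: 0.052
time: 3.58
ee_pos: [0.5175, -0.1972, 0.226]
eef_rot: [1.0, -0.0, -0.0, -0.0]
ft_force: [0.2, 0.1, -0.9]
width: 0.0517
time: 4.0
ee_pos: [0.517, -0.3205, 0.2259]
eef_rot: [1.0, -0.0, -0.001, 0.0]
ft_force: [-0.0, -0.4, -0.4]
width: 0.0518
time: 4.42
ee_pos: [0.5166, -0.3227, 0.1233]
eef_rot: [1.0, 0.0, -0.001, -0.001]
ft_force: [-1.0, 0.2, -1.5]
width: 0.052
time: 4.83
ee_pos: [0.5179, -0.3234, 0.0767]
eef_rot: [1.0, 0.0, -0.0, -0.0]
ft_force: [-1.2, -0.3, 0.6]
width: 0.052
(300, 398, 3) [ 0.5186939  -0.32390045  0.07792733]
```

View pics/c3.png

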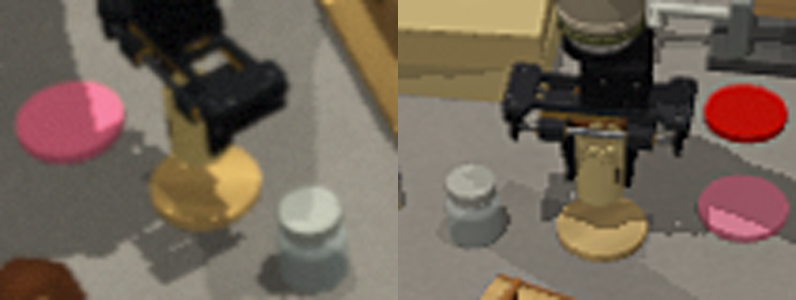

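The tower hangs upright over the plywood disc, which is at left-crop (205,183) and right-crop (602,225). Contact is expected at TCP z of about 0.031, so I lower it slowly.

```bash
python3 -m crank '[{"x":0,"y":0,"z":0.01,"ax":0,"ay":0,"az":0,"claw":1},{"x":0,"y":0,"z":0.02,"ax":0,"ay":0,"az":0,"claw":1},{"x":0,"y":0,"z":0.03,"ax":0,"ay":0,"az":0,"claw":1},{"x":0,"y":0,"z":0.037,"ax":0,"ay":0,"az":0,"claw":1},{"x":0,"y":0,"z":0.042,"ax":0,"ay":0,"az":0,"claw":1}]' 12
python3 -m crank '[{"x":0,"y":0,"z":0.001,"ax":0,"ay":0,"az":0,"claw":1},{"x":0,"y":0,"z":0.002,"ax":0,"ay":0,"az":0,"claw":1},{"x":0,"y":0,"z":0.003,"ax":0,"ay":0,"az":0,"claw":1},{"x":0,"y":0,"z":0.004,"ax":0,"ay":0,"az":0,"claw":1},{"x":0,"y":0,"z":0.004,"ax":0,"ay":0,"az":0,"claw":1}]' 12
python3 - <<'E'
from h import *
s=[r.read_state()]; print(s[0]["ft_force"],s[0]["ee_pos"])
E
```

```text
time: 5.35
ee_pos: [0.5174, -0.3231, 0.033]
eef_rot: [1.0, 0.0, -0.001, -0.0]
ft_force: [-0.0, -0.5, -0.8]
width: 0.0517
time: 5.77
ee_pos: [0.5182, -0.3236, 0.0307]
eef_rot: [1.0, 0.0, 0.0, 0.0]
ft_force: [-0.2, -0.3, -0.5]
width: 0.0515
[-0.20888486 -0.31178868 -0.54327321] [ 0.5181648  -0.323556    0.03069697]
```

```bash
python3 -m crank '[{"x":0,"y":0,"z":0.0005,"ax":0,"ay":0,"az":0,"claw":1},{"x":0,"y":0,"z":0.001,"ax":0,"ay":0,"az":0,"claw":1},{"x":0,"y":0,"z":0.0015,"ax":0,"ay":0,"az":0,"claw":1},{"x":0,"y":0,"z":0.0015,"ax":0,"ay":0,"az":0,"claw":1},{"x":0,"y":0,"z":0.0015,"ax":0,"ay":0,"az":0,"claw":1}]' 5
python3 -m crank '[{"x":0,"y":0,"z":0,"ax":0,"ay":0,"az":0,"claw":0.2},{"x":0,"y":0,"z":0,"ax":0,"ay":0,"az":0,"claw":-0.25},{"x":0,"y":0,"z":0,"ax":0,"ay":0,"az":0,"claw":-0.35},{"x":0,"y":0,"z":0,"ax":0,"ay":0,"az":0,"claw":-0.6},{"x":0,"y":0,"z":0,"ax":0,"ay":0,"az":0,"claw":-1}]'
python3 -m crank '[{"x":0,"y":0,"z":0,"ax":0,"ay":0,"az":0,"claw":-1},{"x":0,"y":0,"z":0,"ax":0,"ay":0,"az":0,"claw":-1},{"x":0,"y":0,"z":0,"ax":0,"ay":0,"az":0,"claw":-1},{"x":0,"y":0,"z":0,"ax":0,"ay":0,"az":0,"claw":-1},{"x":0,"y":0,"z":0,"ax":0,"ay":0,"az":0,"claw":-1}]'
python3 -m crank '[{"x":0,"y":0,"z":-0.01,"ax":0,"ay":0,"az":0,"claw":-1},{"x":0,"y":0,"z":-0.03,"ax":0,"ay":0,"az":0,"claw":-1},{"x":0,"y":0,"z":-0.06,"ax":0,"ay":0,"az":0,"claw":-1},{"x":0,"y":0,"z":-0.09,"ax":0,"ay":0,"az":0,"claw":-1},{"x":0,"y":0,"z":-0.12,"ax":0,"ay":0,"az":0,"claw":-1}]'
python3 -m crank '[{"x":0,"y":0,"z":-0.03,"ax":0,"ay":0,"az":0,"claw":-1},{"x":0,"y":0,"z":-0.06,"ax":0,"ay":0,"az":0,"claw":-1},{"x":0,"y":0,"z":-0.069,"ax":0,"ay":0,"az":0,"claw":-1},{"x":0,"y":0,"z":-0.069,"ax":0,"ay":0,"az":0,"claw":-1},{"x":0,"y":0,"z":-0.069,"ax":0,"ay":0,"az":0,"claw":-1}]'
python3 - <<'E'
from h import *
S=snap("scene","pics/s4.png")
D=snap("side","pics/d4.png")
a=cv2.resize(S["color"][210:290,130:236],None,fx=3.75,fy=3.75,interpolation=cv2.INTER_CUBIC)
b=cv2.resize(D["color"][90:170,210:316],None,fx=3.75,fy=3.75,interpolation=cv2.INTER_CUBIC)
cv2.imwrite("pics/c4.png",np.hstack([a,b]));
E
```

```text
time: 6.18
ee_pos: [0.5183, -0.3237, 0.0299]
eef_rot: [1.0, -0.0, 0.0, 0.0]
ft_force: [-2.0, 1.5, 5.5]
width: 0.0519
time: 6.6
ee_pos: [0.518, -0.3235, 0.029]
eef_rot: [1.0, 0.0, 0.0, -0.0]
ft_force: [-0.6, -0.1, 0.3]
width: 0.0657
time: 7.02
ee_pos: [0.518, -0.3235, 0.029]
eef_rot: [1.0, -0.0, 0.0, -0.0]
ft_force: [-0.3, 0.6, 0.5]
width: 0.0861
time: 7.43
ee_pos: [0.5178, -0.3235, 0.1512]
eef_rot: [1.0, -0.0, 0.0, 0.0]
ft_force: [0.4, -0.4, 0.4]
width: 0.0871
time: 7.85
ee_pos: [0.518, -0.3235, 0.2183]
eef_rot: [1.0, -0.0, 0.0, 0.0]
ft_force: [-1.0, 0.4, -0.8]
width: 0.087
```

View pics/c4.png

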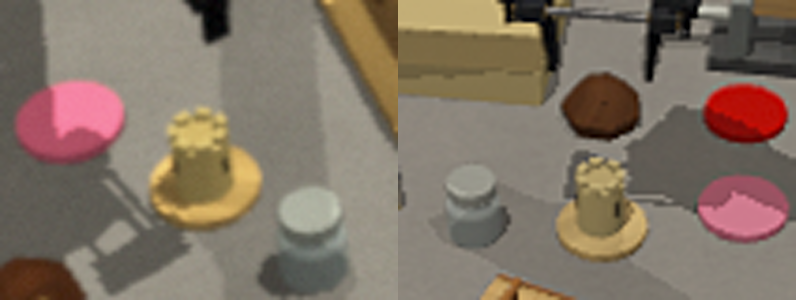

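The tower stands upright and central on the disc in both views. Now I go over the bar and turn 0.29 rad.

```bash
python3 -m crank '[{"x":0.005,"y":-0.025,"z":0,"ax":0,"ay":0,"az":0,"claw":-1},{"x":0.01,"y":-0.055,"z":0,"ax":0,"ay":0,"az":0,"claw":-1},{"x":0.018,"y":-0.09,"z":0,"ax":0,"ay":0,"az":0,"claw":-1},{"x":0.025,"y":-0.125,"z":0,"ax":0,"ay":0,"az":0,"claw":-1},{"x":0.032,"y":-0.16,"z":0,"ax":0,"ay":0,"az":0,"claw":-1}]' 30
python3 -m crank '[{"x":0.006,"y":-0.035,"z":0,"ax":0,"ay":0,"az":0.03,"claw":-1},{"x":0.013,"y":-0.07,"z":0,"ax":0,"ay":0,"az":0.07,"claw":-1},{"x":0.02,"y":-0.1,"z":0,"ax":0,"ay":0,"az":0.11,"claw":-1},{"x":0.025,"y":-0.125,"z":0,"ax":0,"ay":0,"az":0.14,"claw":-1},{"x":0.027,"y":-0.1345,"z":0,"ax":0,"ay":0,"az":0.146,"claw":-1}]' 30
python3 -m crank '[{"x":0,"y":0,"z":0,"ax":0,"ay":0,"az":0,"claw":-1},{"x":0,"y":0,"z":0,"ax":0,"ay":0,"az":0,"claw":-1},{"x":0,"y":0,"z":0.01,"ax":0,"ay":0,"az":0,"claw":-1},{"x":0,"y":0,"z":0.02,"ax":0,"ay":0,"az":0,"claw":-1},{"x":0,"y":0,"z":0.02,"ax":0,"ay":0,"az":0,"claw":-1}]' 30
python3 - <<'E'
from h import *
c=snap("wrist","pics/w5.png"); s=r.read_state();print(s["ee_pos"],R.from_quat(s["eef_rot"]).as_matrix().round(3)); print(proj(c,[.577,-.029,.153]))
E
```

```text
time: 8.37
ee_pos: [0.5494, -0.1618, 0.2165]
eef_rot: [1.0, -0.0, -0.001, -0.0]
ft_force: [0.5, 0.0, 0.3]
width: 0.087
time: 8.78
ee_pos: [0.5767, -0.0238, 0.2163]
eef_rot: [0.989, -0.145, -0.001, -0.001]
ft_force: [-0.9, -0.4, 0.1]
width: 0.0873
time: 9.2
ee_pos: [0.5755, -0.0304, 0.195]
eef_rot: [0.989, -0.146, -0.002, 0.001]
ft_force: [-0.6, 0.5, -0.7]
width: 0.0866
[ 0.57586341 -0.03016589  0.19611957] [[ 0.957 -0.289 -0.003]
 [-0.289 -0.957 -0.   ]
 [-0.003  0.001 -1.   ]]
[260.07333566 207.04279771]
```

View pics/w5.png

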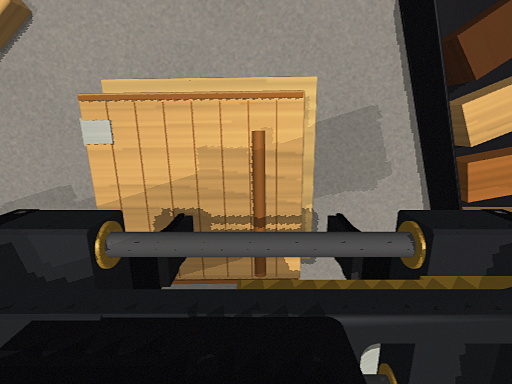

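The bar is parallel to tool y at column 259, between the fingers at 180 and 335. I descend 62 mm and grip.

```bash
python3 -m crank '[{"x":0,"y":0,"z":0.012,"ax":0,"ay":0,"az":0,"claw":-1},{"x":0,"y":0,"z":0.028,"ax":0,"ay":0,"az":0,"claw":-1},{"x":0,"y":0,"z":0.044,"ax":0,"ay":0,"az":0,"claw":-1},{"x":0,"y":0,"z":0.056,"ax":0,"ay":0,"az":0,"claw":-1},{"x":0,"y":0,"z":0.062,"ax":0,"ay":0,"az":0,"claw":-1}]' 15
python3 -m crank '[{"x":0,"y":0,"z":0,"ax":0,"ay":0,"az":0,"claw":-0.5},{"x":0,"y":0,"z":0,"ax":0,"ay":0,"az":0,"claw":0},{"x":0,"y":0,"z":0,"ax":0,"ay":0,"az":0,"claw":0.5},{"x":0,"y":0,"z":0,"ax":0,"ay":0,"az":0,"claw":0.8},{"x":0,"y":0,"z":0,"ax":0,"ay":0,"az":0,"claw":1}]' 15
python3 -m crank '[{"x":0,"y":0,"z":0,"ax":0,"ay":0,"az":0,"claw":1},{"x":0,"y":0,"z":0,"ax":0,"ay":0,"az":0,"claw":1},{"x":0,"y":0,"z":0,"ax":0,"ay":0,"az":0,"claw":1},{"x":0,"y":0,"z":0,"ax":0,"ay":0,"az":0,"claw":1},{"x":0,"y":0,"z":0,"ax":0,"ay":0,"az":0,"claw":1}]' 30
python3 -m crank '[{"x":0,"y":0,"z":0,"ax":0,"ay":0,"az":0,"claw":1},{"x":0,"y":0,"z":0,"ax":0,"ay":0,"az":0,"claw":1},{"x":0,"y":0,"z":0,"ax":0,"ay":0,"az":0,"claw":1},{"x":0,"y":0,"z":0,"ax":0,"ay":0,"az":0,"claw":1},{"x":0,"y":0,"z":0,"ax":0,"ay":0,"az":0,"claw":1}]' 30
```

```text
time: 9.67
ee_pos: [0.5761, -0.0292, 0.1339]
eef_rot: [0.989, -0.146, -0.001, 0.0]
ft_force: [-0.1, -0.5, 0.5]
width: 0.0873
time: 10.08
ee_pos: [0.5775, -0.029, 0.1368]
eef_rot: [0.989, -0.145, 0.001, -0.0]
ft_force: [-0.2, 0.0, -0.4]
width: 0.0612
time: 10.5
ee_pos: [0.5771, -0.029, 0.1361]
eef_rot: [0.989, -0.146, 0.0, -0.0]
ft_force: [0.4, 0.1, 0.0]
width: 0.0284
time: 10.92
ee_pos: [0.5754, -0.0285, 0.1359]
eef_rot: [0.989, -0.145, -0.002, -0.0]
ft_force: [-9.1, 2.3, 5.5]
width: 0.0089
```

The bar is gripped at about 9 mm. I lift along the arc to 0.3 rad first.

```bash
python3 -m crank '[{"x":-0.001,"y":0,"z":-0.005,"ax":0,"ay":0,"az":0,"claw":1},{"x":-0.0032,"y":0,"z":-0.011,"ax":0,"ay":0,"az":0,"claw":1},{"x":-0.0067,"y":0,"z":-0.019,"ax":0,"ay":0,"az":0,"claw":1},{"x":-0.0116,"y":0,"z":-0.03,"ax":0,"ay":0,"az":0,"claw":1},{"x":-0.0196,"y":0,"z":-0.044,"ax":0,"ay":0,"az":0,"claw":1}]' 30
python3 -m crank '[{"x":0,"y":0,"z":0,"ax":0,"ay":0,"az":0,"claw":1},{"x":0,"y":0,"z":0,"ax":0,"ay":0,"az":0,"claw":1},{"x":0,"y":0,"z":0,"ax":0,"ay":0,"az":0,"claw":1},{"x":0,"y":0,"z":0,"ax":0,"ay":0,"az":0,"claw":1},{"x":0,"y":0,"z":0,"ax":0,"ay":0,"az":0,"claw":1}]' 30
```

```text
time: 11.33
ee_pos: [0.5571, -0.0232, 0.1799]
eef_rot: [0.989, -0.145, -0.001, 0.0]
ft_force: [-5.9, 1.6, -8.4]
width: 0.0092
time: 11.75
ee_pos: [0.557, -0.0231, 0.1802]
eef_rot: [0.989, -0.145, -0.001, 0.0]
ft_force: [-6.0, 1.2, -6.3]
width: 0.009
```

```bash
python3 -m crank '[{"x":-0.0094,"y":0,"z":-0.013,"ax":0,"ay":0,"az":0,"claw":1},{"x":-0.02,"y":0,"z":-0.0252,"ax":0,"ay":0,"az":0,"claw":1},{"x":-0.032,"y":0,"z":-0.036,"ax":0,"ay":0,"az":0,"claw":1},{"x":-0.04,"y":0,"z":-0.0425,"ax":0,"ay":0,"az":0,"claw":1},{"x":-0.0445,"y":0,"z":-0.046,"ax":0,"ay":0,"az":0,"claw":1}]' 30
python3 -m crank '[{"x":0,"y":0,"z":0,"ax":0,"ay":0,"az":0,"claw":1},{"x":0,"y":0,"z":0,"ax":0,"ay":0,"az":0,"claw":1},{"x":0,"y":0,"z":0,"ax":0,"ay":0,"az":0,"claw":1},{"x":0,"y":0,"z":0,"ax":0,"ay":0,"az":0,"claw":1},{"x":0,"y":0,"z":0,"ax":0,"ay":0,"az":0,"claw":1}]' 30
python3 -m crank '[{"x":0,"y":0,"z":0,"ax":0,"ay":0,"az":0,"claw":1},{"x":0,"y":0,"z":0,"ax":0,"ay":0,"az":0,"claw":1},{"x":0,"y":0,"z":0,"ax":0,"ay":0,"az":0,"claw":1},{"x":0,"y":0,"z":0,"ax":0,"ay":0,"az":0,"claw":1},{"x":0,"y":0,"z":0,"ax":0,"ay":0,"az":0,"claw":1}]' 30
python3 - <<'E'
from h import *
S=snap("scene","pics/s6.png");D=snap("side","pics/d6.png")
a=cv2.resize(S["color"][160:290,130:306],(400,296),interpolation=cv2.INTER_CUBIC)
b=cv2.resize(D["color"][110:240,180:356],(400,296),interpolation=cv2.INTER_CUBIC)
cv2.imwrite("pics/c6.png",np.hstack([a,b]))
# predicted far-edge top corners & near corners for several angles, crop px
h=np.array([.577,-.029,.153])-.155*np.array([.957,-.29,0])-[0,0,.043]
X=np.array([.957,-.29,0]);Y=np.array([.29,.957,0]);Z=np.array([0,0,1])
for t in (.6,.7,.8):
    for y in (-.0925,.0925):
        p=h+.195*(X*np.cos(t)+Z*np.sin(t))+.008*(Z*np.cos(t)-X*np.sin(t))+y*Y
        print(t,y,((proj(S,p)-[130,160])*2.273).round(1),((proj(D,p)-[180,110])*2.273+[400,0]).round(1))
E
```

```text
time: 12.17
ee_pos: [0.5151, -0.011, 0.2276]
eef_rot: [0.989, -0.146, 0.001, 0.0]
ft_force: [-0.7, -3.4, -6.4]
width: 0.0095
time: 12.58
ee_pos: [0.5166, -0.0114, 0.2265]
eef_rot: [0.989, -0.146, 0.001, 0.0]
ft_force: [1.9, -4.7, -0.2]
width: 0.0084
time: 13.0
ee_pos: [0.5165, -0.0114, 0.2264]
eef_rot: [0.989, -0.146, 0.001, 0.0]
ft_force: [1.1, -5.2, -1.1]
width: 0.0089
0.6 -0.0925 [242.5  64.9] [547.7  73.6]
0.6 0.0925 [357.9  35.5] [484.4 157.8]
0.7 -0.0925 [239.2  51.8] [555.   68.2]
0.7 0.0925 [354.7  22.8] [491.5 153.1]
0.8 -0.0925 [235.5  38.9] [563.4  63.7]
0.8 0.0925 [351.   10.4] [499.9 149.3]
```

View pics/c6.png

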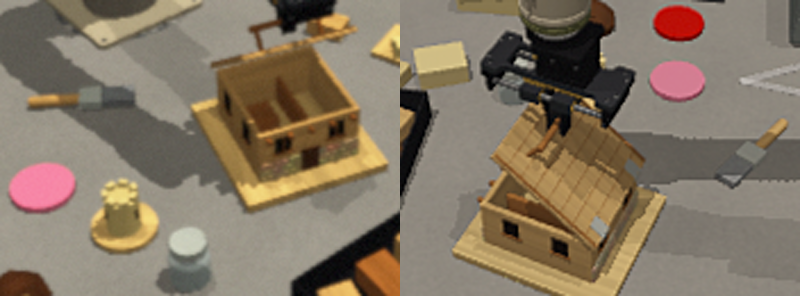

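In the scene view the roof is edge-on to the camera, along (212,66)–(355,30). By geometry that happens at about 0.69 rad. In the side view the far corner at (492,157) fits 0.6–0.7 rad, and the tower is still upright on the disc. The last two holds agree within 0.1 mm and the TCP displacement matches 0.70 rad, so I hand in.

```bash
python3 -m crank '[{"x":0,"y":0,"z":0,"ax":0,"ay":0,"az":0,"claw":1},{"x":0,"y":0,"z":0,"ax":0,"ay":0,"az":0,"claw":1},{"x":0,"y":0,"z":0,"ax":0,"ay":0,"az":0,"claw":1},{"x":0,"y":0,"z":0,"ax":0,"ay":0,"az":0,"claw":1},{"x":0,"y":0,"z":0,"ax":0,"ay":0,"az":0,"claw":1}]' 30
python3 -c "from bench import close_job; print(close_job())"
```

```text
time: 13.52
ee_pos: [0.5166, -0.0114, 0.2264]
eef_rot: [0.989, -0.146, 0.001, 0.0]
ft_force: [1.1, -5.6, -0.4]
width: 0.0088
the job is handed in; nothing more can be done
None
```

The tower is standing upright on the plywood disc, and the gripper is holding the roof about 40 degrees open. I handed the job in at about 13.5 s; no verdict was reported.

- **Tower:** I gripped it at 12 N, carried it to the plywood disc and let it go there. Both cameras showed it upright and central on the disc, and it still looked so in the last pictures.
- **Roof:** I gripped the bar at 30 N and lifted it along its arc.
    - The tool's movement matches 0.70 rad, the scene view about 0.69 rad, and one roughly read corner in the side view 0.6–0.7 rad.
    - The pose stayed within about 0.1 mm over the last three readings (0.9 s), with the fingers closed on the bar at about 9 mm.
- **Less certain:** The measured vertical force fell from about 6 N halfway up to about 1 N or less at the end. A sideways force of about 5 N also remained, so the arm is slightly braced against the hinge.
- **Other things on the bench:** I planned paths that clear them and saw no contact, but I did not measure their positions again at the end.

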